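Rock the seesaw gate to the empty chute and let the next balls through

TASK

The chute under the low end of the seesaw gate is full of wooden balls. With the fingertips, press down the orange pad at the raised end of the gate until it rocks over its pivot and stays down on the empty chute's side; after that, push the blue tab of the release slide all the way in towards the feed channel, so that the three waiting balls roll down into the empty chute. Do not touch or lift the balls, and leave the finished ones and the things standing around where they are.

Things in the scene. Friction and masses are not known exactly. Their poses are not given: they have to be found in the camera images.
- feeder: Ball feeder fixed to the bench: plate 12 mm thick, x -50 to 205, y -190 to 190 mm. Origin on the bench under the gate's pivot; +x back along the feed channel, +y to the full chute, z up. Channel along x = 28 to 205 mm, 48 mm wide, wall tops 121 to 149 mm high, slopes down to the gate. Chutes along y on either side, |y| = 90 to 216 mm, 50 mm wide, end walls 73 mm high.
- gate (a joint): Seesaw gate: aluminium trough 184 mm long (feeder y), 48 mm wide, axle along x at 79 mm height. rad: +0.26 = on its stop, full chute's end low (start); 0 = level; -0.26 = on the other stop, empty chute's end low. Top-heavy: past level it falls over by itself and stays; under 2 N on the pad moves it.
- pad_empty_side (a point): Centre of the top face of the orange press pad at the gate's end over the empty chute (feeder -y), raised at the start; pad 52 (x) x 40 (y) x 8 mm, moves with the gate. Feeder frame: y = -57, z = 148 mm raised; y = -84, z = 110 mm down. Pressing straight down at x = 0, y = -70 mm stays on the pad.
- pad_full_side (a point): Same point of the like pad over the gate end at the full chute (feeder +y); low at the start, rises when the gate rocks over.
- release (a joint): Release slide: steel blade hanging across the channel at feeder x = 60 mm, on a bar 14 mm wide (top 145 mm high) that ends in the blue tab. m: 0 = shut, balls held; 0.045 = end stop, channel fully open. Grows as the tab is pushed along feeder -y, towards the channel. Stays where left; takes about 2 N.
- tab (a point): Centre of the outer face (facing feeder +y, away from the channel) of the blue upright tab; tab 32 mm wide (x), 12 mm thick (y), 46 mm high, top 183 mm and this point 163 mm above the bench. At feeder x = 60 mm; y = 96 mm shut, y = 51 mm open.
- empty_chute (a point): Middle of the floor of the empty chute (feeder y = -160 mm, 41 mm above the bench). Keep-clear note: a wall rack hangs over the back of the bench, its underside 0.70 m above the bench from world x 0.58 m on: keep wrist and elbow below or in front of it.
- full_chute (a point): Middle of the floor of the full chute (feeder y = +160 mm, 41 mm above the bench). Keep-clear note: right of the work a lathe tool rest is fixed along the bench's edge (world y below -0.40 m); its post at about world x 0.35, y -0.49 m stands 0.25 m high.
- ball_1: Waiting wooden ball no. 1 behind the blade (1 = next to it), 32 mm diameter, 14 g; origin at its centre.
- ball_2: Waiting wooden ball no. 2 behind the blade (1 = next to it), 32 mm diameter, 14 g; origin at its centre.
- ball_3: Waiting wooden ball no. 3 behind the blade (1 = next to it), 32 mm diameter, 14 g; origin at its centre.
- done_1: Wooden ball already in the full chute, 32 mm diameter, 14 g; origin at its centre. Stays there.
- done_2: Wooden ball already in the full chute, 32 mm diameter, 14 g; origin at its centre. Stays there.
- done_3: Wooden ball already in the full chute, 32 mm diameter, 14 g; origin at its centre. Stays there.
- abrasive_roll: Bystander: dark abrasive roll, 69 mm diameter, 50 mm high, on the base plate's back corner at the full chute's side; origin at the centre of its underside.
- block_a: Bystander: tapered wooden block 28 x 50 x 64 mm, standing on the base plate's back corner at the empty chute's side; origin at the centre of its underside.
- block_b: Bystander: tapered wooden block 28 x 51 x 61 mm, standing on the base plate between block_a and the feed channel; origin at the centre of its underside.
Mind the look-alikes: they are no part of the job. What is shaped like the ball_3 but purple is not meant.

How it is judged (in metres and radians):
On the way, in this order (a step that is already met when the one before it is completed fails the run):
1. the gate is rocked over to the empty chute while the release is still shut (value of joint gate below -0.22 rad and value of joint release below 0.012 m), for 0.2 s.
2. the release slide is pushed in (value of joint release above 0.035 m), for 0.1 s.
At the end, for the whole second after the job is handed in: Gate over on the empty chute's side (below -0.22 rad), release open (over 35 mm); the three fed balls lie still in the formerly empty chute (feeder y -100 to -215 mm, within 25 mm of its middle line, under 0.03 m/s), and the three finished balls still lie in theirs likewise (value of joint gate below -0.22 rad and value of joint release above 0.035 m and y of ball_1 in the frame of feeder between -0.215 and -0.1 m and x of ball_1 in the frame of feeder between -0.025 and 0.025 m and z of ball_1 in the frame of feeder between 0.03 and 0.09 m and linear speed of each of ball_1, ball_2, ball_3, done_1, done_2, done_3 below 0.03 m/s and y of ball_2 in the frame of feeder between -0.215 and -0.1 m and x of ball_2 in the frame of feeder between -0.025 and 0.025 m and z of ball_2 in the frame of feeder between 0.03 and 0.09 m and y of ball_3 in the frame of feeder between -0.215 and -0.1 m and x of ball_3 in the frame of feeder between -0.025 and 0.025 m and z of ball_3 in the frame of feeder between 0.03 and 0.09 m and y of done_1 in the frame of feeder between 0.1 and 0.215 m and x of done_1 in the frame of feeder between -0.025 and 0.025 m and z of done_1 in the frame of feeder between 0.03 and 0.09 m and y of done_2 in the frame of feeder between 0.1 and 0.215 m and x of done_2 in the frame of feeder between -0.025 and 0.025 m and z of done_2 in the frame of feeder between 0.03 and 0.09 m and y of done_3 in the frame of feeder between 0.1 and 0.215 m and x of done_3 in the frame of feeder between -0.025 and 0.025 m and z of done_3 in the frame of feeder between 0.03 and 0.09 m); the robot touches nothing.
It fails at once if the release is opened before the gate lies over (value of joint release above 0.02 m and value of joint gate above -0.2 rad).
It fails at once if a ball is touched by the robot (contact force between any of ball_1, ball_2, ball_3, done_1, done_2, done_3 and the fingers above 0.3 N or contact force between any of ball_1, ball_2, ball_3, done_1, done_2, done_3 and the arm above 0.3 N).
It fails at once if a ball is lifted (height (world z) of any of ball_1, ball_2, ball_3 above 0.18 m or height (world z) of any of done_1, done_2, done_3 above 0.12 m).
It fails at once if a bystander is disturbed (over 20 mm) (distance of any of abrasive_roll, block_a, block_b from where it was at the start of the episode above 0.02 m).
It also fails if it takes over 48 s, if anything falls off the work surface, if the arm or the gripper's body presses on something with over 40 N, if the wrist force passes 120 N, or if a joint passes its speed limit or range.

ROBOT

A 7-joint arm with a two-finger parallel gripper is mounted at the origin on a cart in front of the work surface, level with it; the furniture and walls round the work are solid. World frame = base frame: x ahead of the robot, y to its left, z up, the work surface at z = 0. Lengths are in mm, angles in rad, forces in N, time in s.
With the tool pointing down it reaches from about 400 to 875 mm from the base axis. Payload 4.4 kg.
Tool frame: the origin (TCP) lies midway between the tips of the shut fingers; the grasp point (between the pads) lies 19 mm behind it; x points along the fingers, z is the direction in which the jaws open and shut, and the axes are right-handed (so a half turn about x gives the same grasp; the last joint's range is limited). The gripper opens to 85 mm and grips with 20 to 120 N. Pads are 22 mm wide; open, the fingers measure 114 mm over their backs; the gripper's body (76 mm by 85 mm) begins 54 mm behind the grasp point. The pads swing forward as they close: fully open they stand 13 mm farther back than shut.
Start: joints at [1.194, 0.628, 0.038, 1.517, -0.027, 0.996, -0.02], TCP at [198.811, -618.863, 231.313] pointing down, gripper open.
Joint ranges: [-3.06, 3.06], [-0.37, 2.12], [-1.25, 1.32], [0.18, 2.47], [-1.1, 4.24], [0.23, 1.98], [-2.94, 2.94]. Speed limits (rad/s): [2.57, 2.57, 3.14, 3.14, 3.14, 3.14, 3.14].

INTERFACE

Orientations are given as [roll, pitch, yaw] about the fixed x, y, z axes, in that order (R = Rz(yaw) Ry(pitch) Rx(roll)).
In Python, from cell import ctrl gives the robot as it stands. The module is installed in compiled form; this text tells all that it offers.
- The arm moves only by the tool servo_tool, never from a script. Its argument "rows" is a list of rows, each an object of numbers: "dx", "dy", "dz": the shift along the tool's x, y, z in units of 750 mm (1.0 is 750 mm); "wx", "wy", "wz": the turn, a rotation vector about the tool's x, y, z in units of 6 degrees (1.0 is 6 degrees); "fingers": the closure, from 0 (fully open) to 1 (shut). In form: [{"dx": .., "dy": .., "dz": .., "wx": .., "wy": .., "wz": .., "fingers": ..}, ...]. A call has 1 to 5 rows; each row shifts and turns the commanded pose from where the row before left it, along the tool's axes as they then stand; what a row does not reach is not made up. A row lasts 1/8 s, in which the tool goes at most 62.5 mm and 10.7 degrees, less where a joint would pass 70% of its speed; a pose out of reach is approached as far as the arm can. A call with a number of a shift or a turn outside -1 to 1 is refused whole. A call with a gripper value outside its range is refused whole. The fingers move at their own pace and stop on an object; the grip force is fixed at half the most. Time passes only in rows, so rows that do not move let the fingers close. It gives the time, the measured TCP pose, the force and the opening at its end, in the units of the state.
- ctrl.read_state(): the state, without advancing time (a new reading comes with each control period).
- ctrl.get_image(name): name is "scene" or "side" or "wrist"; returns the picture (400x640x3 uint8, red, green, blue); there is no depth.
- ctrl.camera_info(name): a dict with "fovy" (degrees; the focal length in pixels is half the picture's height over the tangent of half this angle, whatever the lens; pixels are square), "cx", "cy" (the principal point, pixels), "R" (3x3) and "t" (3): a world point X has camera coordinates R X + t. Camera axes: x right, y down, z forward; pixel columns grow to the right and rows downward; lengths in mm; the calibration is good to about 2 mm. A picture is of the moment at which its call begins: read the wrist's pose just before it. camera_info takes no time and is no camera call; for the wrist camera it gives the pose at the moment of the call.
- ctrl.finish_job(): hands the job in, once; it reports no verdict.
Trained networks look in the newest picture that a camera, given by its name, has taken for a name from the list of things; names that differ only in an ending like _2 or _b are one class to them, and where a whole thing is asked for, a point or a joint stands for the part that bears it (a point fixed in the world has none). Each returns a list of dicts, best first, with "conf" (0 to 1); they miss things now and then, are a little off and sometimes report something else, mostly with a low value. They report only what shows in the picture. A call takes as long as a camera call. They do not tell look-alikes from the thing itself.
- ctrl.search_frame(label, camera): "extent" ([centre column, centre row, width, height] in pixels, round what is visible of it).
- ctrl.silhouettes(label, camera): "region" (400x640 bool, what is visible of it) and "extent" ([centre column, centre row, width, height] in pixels, round what is visible of it).
- ctrl.mark_of(label, camera): "point" ([column, row] in pixels: a listed point, or the origin of a listed thing).
The state is a dict: "clock": time; "qpos": joint angles; "qd": joint speeds; "tau": joint torques, N m; "eef_pos": TCP position; "tool_rot": TCP orientation; "force": force on the tool from outside, world axes, zero at the start; "torque": the same for the moment, N m; "width": finger opening in mm.
Only numpy, scipy, OpenCV 4.12 (cv2) and the standard library are available. Lean on these libraries where they do the work, as an engineer would, in place of code of your own. Each camera call takes 0.05 s, during which the arm holds its last target.

## Working session

There is one attempt and no reset: what is moved stays moved. The work goes in short steps, Python scripts to look and compute and a tool call to move; the robot and the scene stay as the last step left them, time stands still between calls to the robot, and variables do not carry over. Pictures are saved under pics/ and viewed, and the job is handed in when it is done.

Besides the shell and the picture viewer there is one more tool, called as name([rows], argument=value, ...), one row to a line, values as JSON. servo_tool: Moves the arm, as the interface text tells. Its arguments: {"type":"object","properties":{"rows":{"type":"array"}},"required":["rows"]}

```bash
mkdir -p pics; cat > h.py <<'E'
import numpy as np, cv2
from cell import ctrl
def save(cam,n):
    im=ctrl.get_image(cam); cv2.imwrite(f'pics/{n}.png',im[:,:,::-1]); return im
def K(cam):
    i=ctrl.camera_info(cam); f=200/np.tan(np.radians(i['fovy'])/2)
    return f,i['cx'],i['cy'],np.array(i['R']),np.array(i['t'])
def proj(cam,X):
    f,cx,cy,R,t=K(cam); c=np.asarray(X)@R.T+t
    return np.stack([cx+f*c[...,0]/c[...,2],cy+f*c[...,1]/c[...,2]],-1)
E
python3 - <<'E'
from h import *
s=ctrl.read_state(); print({k:np.round(v,3) for k,v in s.items()})
for c in ['scene','side','wrist']:
    save(c,c+'0'); i=ctrl.camera_info(c); print(c,i)
    for l in ['pad_empty_side','pad_full_side','tab','empty_chute','full_chute','feeder','abrasive_roll','block_a','block_b']:
        print(l,[(round(d['conf'],2),np.round(d['point'])) for d in ctrl.mark_of(l,c)][:3])
E
```

```text
{'clock': np.float64(0.0), 'qpos': array([ 1.194,  0.629,  0.038,  1.518, -0.027,  0.996, -0.02 ]), 'qd': array([-0.   ,  0.001, -0.001, -0.   , -0.001, -0.   , -0.   ]), 'tau': array([ 0.0000e+00, -5.6341e+01,  1.2260e+00, -1.9345e+01,  1.1000e-02,
        1.1000e-02,  0.0000e+00]), 'eef_pos': array([ 198.637, -618.224,  230.355]), 'tool_rot': array([3.135, 1.569, 1.875]), 'force': array([-0.651, -0.113, -0.108]), 'torque': array([0.004, 0.007, 0.057]), 'width': np.float64(85.398)}
scene {'fovy': 52.513506854860736, 'cx': 325.8001769835469, 'cy': 200.92833450342607, 'R': array([[-0.50719714, -0.86167926, -0.01612195],
       [-0.60621452,  0.36999845, -0.70399226],
       [ 0.61258063, -0.3472895 , -0.71002463]]), 't': array([280.78726788, 483.36131584, 607.69222216])}
pad_empty_side [(0.71, array([366., 222.]))]
pad_full_side [(0.78, array([320., 273.]))]
tab [(0.72, array([294., 245.]))]
empty_chute [(0.78, array([392., 228.])), (0.36, array([295., 243.]))]
full_chute [(0.84, array([297., 317.]))]
feeder [(0.71, array([350., 278.]))]
abrasive_roll [(0.9, array([252., 274.]))]
bloc
[... 590 characters left out ...]
_chute [(0.65, array([314., 299.])), (0.6, array([386., 289.])), (0.59, array([343., 214.]))]
feeder [(0.6, array([368., 246.]))]
abrasive_roll [(0.77, array([314., 296.]))]
block_a [(0.48, array([305., 209.]))]
block_b [(0.48, array([305., 209.]))]
wrist {'fovy': 60.88241339815044, 'cx': 317.0771720589058, 'cy': 204.22892570087896, 'R': array([[ 3.05733690e-01, -9.52116839e-01,  6.60670540e-04],
       [-9.09106674e-01, -2.91716379e-01,  2.97366120e-01],
       [-2.82934562e-01, -9.15154610e-02, -9.54763297e-01]]), 't': array([-649.21891836,  -38.25169225,  377.80905172])}
pad_empty_side []
pad_full_side []
tab []
empty_chute []
full_chute []
feeder []
abrasive_roll []
block_a []
block_b []
```

```bash
cat > fit.py <<'E'
from h import *
from scipy.optimize import least_squares
P={'pe':(0,-57,148),'pf':(0,84,110),'tab':(60,96,163),'ec':(0,-160,41),'fc':(0,160,41),'fo':(0,0,0)}
obs=[('scene','pe',366,222),('scene','pf',320,273),('scene','tab',294,245),('scene','ec',392,228),('scene','fc',297,317),
('side','pe',370,186),('side','pf',386,237),('side','tab',355,224),('side','ec',355,195),('side','fc',386,289)]
def W(p,X):
    c,s=np.cos(p[2]),np.sin(p[2]); X=np.asarray(X,float); return np.stack([p[0]+c*X[...,0]-s*X[...,1],p[1]+s*X[...,0]+c*X[...,1],X[...,2]],-1)
def r(p): return np.concatenate([proj(c,W(p,P[n]))-(u,v) for c,n,u,v in obs])
if __name__=='__main__':
  for y0 in (0,1.5,3,-1.5):
    s=least_squares(r,[550,0,y0],loss='soft_l1',x_scale=[100,100,1]); print(s.x,s.cost)
    if s.cost<300: print(np.round(r(s.x).reshape(-1,2),1))
E
python3 fit.py
```

```text
[ 4.95046940e+02 -2.29961020e+01  2.91054221e-01] 17.212861826025144
[[ 1.1 -1.6]
 [ 1.  -0.1]
 [-0.5 -1.5]
 [-0.4 -1.5]
 [-1.3 -0.5]
 [ 0.1  0.6]
 [-3.   1.7]
 [ 2.5  1.3]
 [ 4.1  2.8]
 [ 2.7 -0.7]]
[ 4.95046940e+02 -2.29961017e+01  2.91054220e-01] 17.21286182602533
[[ 1.1 -1.6]
 [ 1.  -0.1]
 [-0.5 -1.5]
 [-0.4 -1.5]
 [-1.3 -0.5]
 [ 0.1  0.6]
 [-3.   1.7]
 [ 2.5  1.3]
 [ 4.1  2.8]
 [ 2.7 -0.7]]
[ 4.95046940e+02 -2.29961022e+01  2.91054227e-01] 17.21286182602546
[[ 1.1 -1.6]
 [ 1.  -0.1]
 [-0.5 -1.5]
 [-0.4 -1.5]
 [-1.3 -0.5]
 [ 0.1  0.6]
 [-3.   1.7]
 [ 2.5  1.3]
 [ 4.1  2.8]
 [ 2.7 -0.7]]
[ 4.95046940e+02 -2.29961023e+01  2.91054231e-01] 17.212861826025648
[[ 1.1 -1.6]
 [ 1.  -0.1]
 [-0.5 -1.5]
 [-0.4 -1.5]
 [-1.3 -0.5]
 [ 0.1  0.6]
 [-3.   1.7]
 [ 2.5  1.3]
 [ 4.1  2.8]
 [ 2.7 -0.7]]
```

View pics/scene0.png

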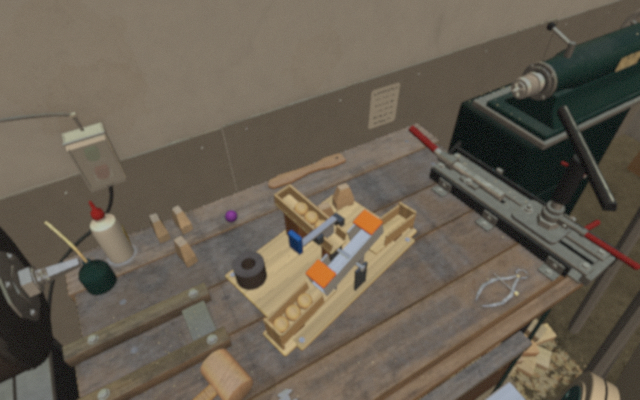

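View pics/side0.png

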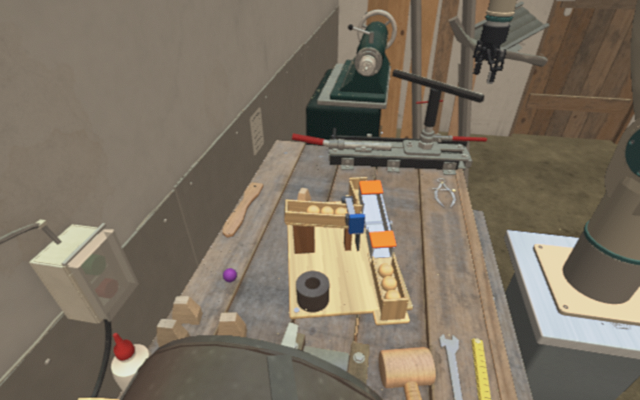

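```bash
cat > ov.py <<'E'
from fit import *
def seg(p,im,cam,pts,col):
    q=np.round(proj(cam,W(p,pts))*4-np.array(OFF[cam])*4).astype(int); cv2.polylines(im,[q.reshape(-1,1,2)],True,col,1)
OFF={'scene':(210,160),'side':(255,160)}
def box(x0,x1,y0,y1,z): return [(x0,y0,z),(x1,y0,z),(x1,y1,z),(x0,y1,z)]
def ov(p,cam,src,out,gate=1,rel=0):
    o=OFF[cam]; im=cv2.imread(src)[o[1]:o[1]+150,o[0]:o[0]+200]; im=cv2.resize(im,None,fx=4,fy=4,interpolation=cv2.INTER_CUBIC)
    seg(p,im,cam,box(-50,205,-190,190,12),(0,0,255))
    for s in (1,-1): seg(p,im,cam,box(-25,25,s*90,s*216,73),(255,0,255))
    seg(p,im,cam,box(44,76,84-rel,96-rel,183),(0,255,0))
    g=.26*gate; c,si=np.cos(g),np.sin(g)
    for a in (1,-1):
        y,z=(-57,148) if a*gate<0 else (0,0)
    yh,zh,yl,zl=-57,148,84,110
    for y0,z0 in ((yh,zh),(yl,zl)):
        y0*=gate
        seg(p,im,cam,[(sx*26,y0+sy*20*c,z0-sy*20*si) for sx,sy in((-1,-1),(1,-1),(1,1),(-1,1))],(255,255,0))
    cv2.imwrite(out,im)
if __name__=='__main__':
    s=least_squares(r,[550,0,0],loss='soft_l1',x_scale=[100,100,1]).x
    ov(s,'scene','pics/scene0.png','pics/ovscene1.png'); ov(s,'side','pics/side0.png','pics/ovside1.png')
E
python3 ov.py
```

```text
(no output)
```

View pics/ovscene1.png

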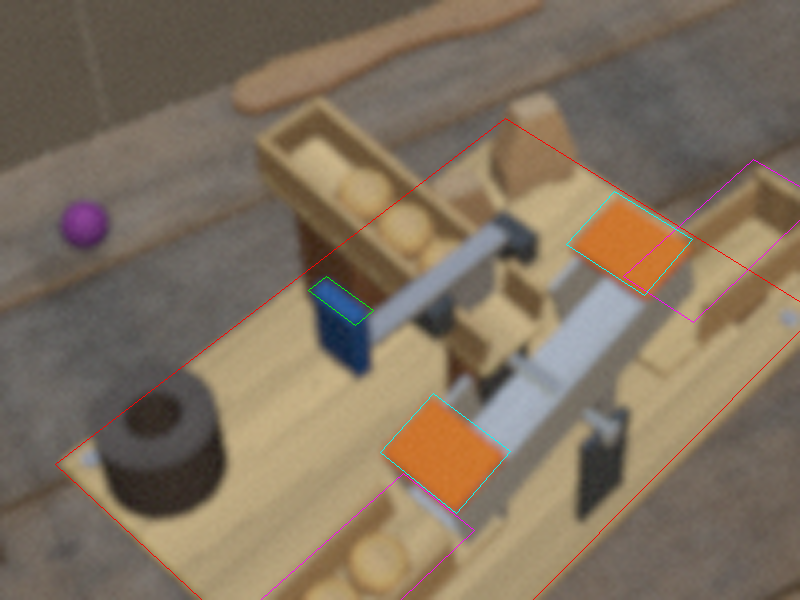

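View pics/ovside1.png

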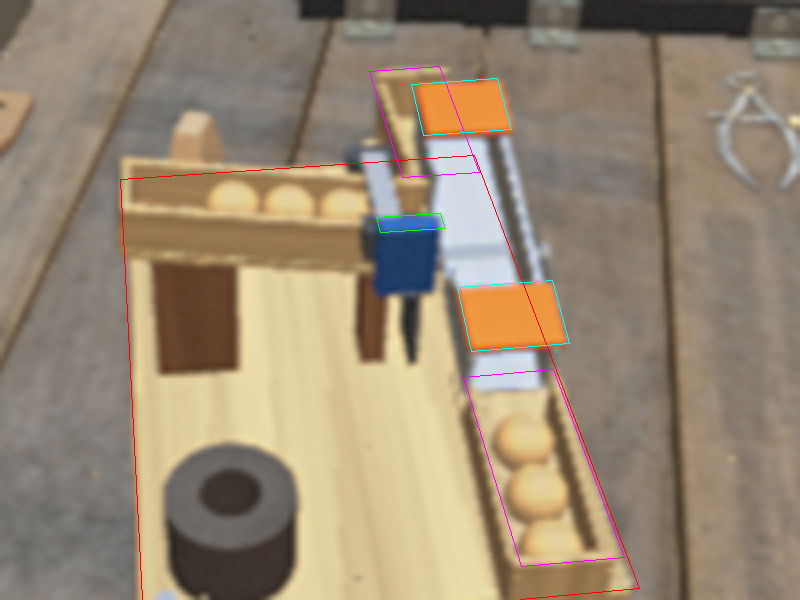

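```bash
cat >> h.py <<'E'
from scipy.spatial.transform import Rotation as Ro
PF=np.array([495.,-23,.291])
def tool():
    s=ctrl.read_state(); return s,Ro.from_euler('xyz',s['tool_rot']).as_matrix()
def WF(X,p=PF):
    c,s=np.cos(p[2]),np.sin(p[2]); return np.array([p[0]+c*X[0]-s*X[1],p[1]+s*X[0]+c*X[1],X[2]])
def need(target):
    s,R=tool(); d=np.asarray(target)-s['eef_pos']; print('t',s['clock'],'pos',s['eef_pos'].round(1),'F',s['force'].round(1),'w',round(float(s['width']),1)); print('world d',d.round(1),'tool units',(R.T@d/750).round(4))
E
python3 - <<'E'
from h import *
s,R=tool(); print(R.round(3)); 
F=Ro.from_euler('z',.291).as_matrix()
print('in feeder:\n',(F.T@R).round(3))
best=[]
for k in range(4):
    a=.291+k*np.pi/2
    z=np.array([np.cos(a),np.sin(a),0]); x=np.array([0,0,-1.]); G=np.stack([x,np.cross(z,x),z],1)
    print(k,(Ro.from_matrix(R.T@G).as_rotvec(degrees=True)/6).round(3))
need(WF([0,-70,260])); print(WF([0,-70,260]),WF([60,96,163]))
E
```

```text
[[ 0.     0.952  0.306]
 [-0.     0.306 -0.952]
 [-1.     0.     0.   ]]
in feeder:
 [[ 0.    1.    0.02]
 [-0.    0.02 -1.  ]
 [-1.    0.    0.  ]]
0 [-1.4812e+01  1.0000e-03  0.0000e+00]
1 [-2.9812e+01  1.0000e-03  1.0000e-03]
2 [ 1.5188e+01  0.0000e+00 -1.0000e-03]
3 [ 0.188  0.    -0.   ]
t 1.5 pos [ 198.8 -618.9  231.3] F [ 0.  -0.2 -0.4] w 85.6
world d [316.3 528.8  28.7] tool units [-0.0382  0.6171 -0.5424]
[515.08372281 -90.05702109 260.        ] [524.93405537  86.1785342  163.        ]
```

servo_tool([
  {"dx": -0.05,"fingers": 1},
  {"dx": -0.05,"wx": 0.19,"fingers": 1},
  {"dy": 0.04,"dz": -0.035,"fingers": 1},
  {"dy": 0.05,"dz": -0.044,"fingers": 1},
  {"dy": 0.05,"dz": -0.044,"fingers": 1},
])

```text
schema error: expected keys dx, dy, dz, wx, wy, wz, fingers
```

servo_tool([
  {"dy": 0.05,"dz": -0.044,"fingers": 1},
  {"dy": 0.05,"dz": -0.044,"fingers": 1},
  {"dy": 0.05,"dz": -0.044,"fingers": 1},
  {"dy": 0.05,"dz": -0.044,"fingers": 1},
  {"dy": 0.05,"dz": -0.044,"fingers": 1},
])

```text
schema error: expected keys dx, dy, dz, wx, wy, wz, fingers
```

```bash
python3 - <<'E'
from h import *
need(WF([0,-70,260]))
E
```

```text
t 1.5 pos [ 198.8 -618.9  231.3] F [ 0.  -0.2 -0.4] w 85.6
world d [316.3 528.8  28.7] tool units [-0.0382  0.6171 -0.5424]
```

servo_tool([
  {"dx": -0.05,"dy": 0,"dz": 0,"wx": 0,"wy": 0,"wz": 0,"fingers": 1},
  {"dx": -0.05,"dy": 0,"dz": 0,"wx": 0.19,"wy": 0,"wz": 0,"fingers": 1},
  {"dx": 0,"dy": 0.04,"dz": -0.035,"wx": 0,"wy": 0,"wz": 0,"fingers": 1},
  {"dx": 0,"dy": 0.05,"dz": -0.044,"wx": 0,"wy": 0,"wz": 0,"fingers": 1},
  {"dx": 0,"dy": 0.05,"dz": -0.044,"wx": 0,"wy": 0,"wz": 0,"fingers": 1},
])

```text
clock: 2.12
eef_pos: [273.6, -499.1, 306.4]
tool_rot: [0.761, 1.57, -0.52]
force: [0.4, 0.5, 0.2]
width: -0.3
```

servo_tool([
  {"dx": 0,"dy": 0.05,"dz": -0.044,"wx": 0,"wy": 0,"wz": 0,"fingers": 1},
  {"dx": 0,"dy": 0.05,"dz": -0.044,"wx": 0,"wy": 0,"wz": 0,"fingers": 1},
  {"dx": 0,"dy": 0.05,"dz": -0.044,"wx": 0,"wy": 0,"wz": 0,"fingers": 1},
  {"dx": 0,"dy": 0.05,"dz": -0.044,"wx": 0,"wy": 0,"wz": 0,"fingers": 1},
  {"dx": 0,"dy": 0.05,"dz": -0.044,"wx": 0,"wy": 0,"wz": 0,"fingers": 1},
])

```text
clock: 2.75
eef_pos: [406.0, -287.2, 306.6]
tool_rot: [0.742, 1.57, -0.538]
force: [-0.1, -0.0, 0.5]
width: 0.0
```

```bash
python3 - <<'E'
from h import *
need(WF([0,-70,260]))
E
```

```text
t 2.75 pos [ 406.  -287.2  306.6] F [-0.1 -0.   0.5] w 0.0
world d [109.  197.1 -46.6] tool units [ 0.0622  0.2146 -0.2102]
```

servo_tool([
  {"dx": 0,"dy": 0.043,"dz": -0.042,"wx": 0,"wy": 0,"wz": 0,"fingers": 1},
  {"dx": 0,"dy": 0.043,"dz": -0.042,"wx": 0,"wy": 0,"wz": 0,"fingers": 1},
  {"dx": 0,"dy": 0.043,"dz": -0.042,"wx": 0,"wy": 0,"wz": 0,"fingers": 1},
  {"dx": 0.01,"dy": 0.043,"dz": -0.042,"wx": 0,"wy": 0,"wz": 0,"fingers": 1},
  {"dx": 0.03,"dy": 0.043,"dz": -0.042,"wx": 0,"wy": 0,"wz": 0,"fingers": 1},
])

```text
clock: 3.38
eef_pos: [516.2, -90.3, 277.2]
tool_rot: [1.101, 1.567, -0.179]
force: [-0.4, -0.8, 0.8]
width: -0.0
```

```bash
python3 - <<'E'
from h import *
need(WF([0,-70,200]))
save('wrist','w1');save('scene','s1')
for l in ['pad_empty_side','tab','empty_chute']:
    for c in ('wrist','scene'): print(l,c,[(round(d['conf'],2),np.round(d['point'])) for d in ctrl.mark_of(l,c)][:3], proj(c,WF({'pad_empty_side':(0,-57,148),'tab':(60,96,163),'empty_chute':(0,-160,41)}[l])).round())
E
```

```text
t 3.375 pos [516.2 -90.3 277.2] F [-0.4 -0.8  0.8] w -0.0
world d [ -1.1   0.3 -77.2] tool units [ 0.1029 -0.0017 -0.0009]
pad_empty_side wrist [(0.88, array([301., 198.])), (0.42, array([ 73., 171.]))] [305. 195.]
pad_empty_side scene [(0.58, array([365., 223.])), (0.39, array([294., 244.]))] [367. 220.]
tab wrist [(0.91, array([ 88., 122.]))] [ 87. 119.]
tab scene [(0.84, array([294., 244.]))] [294. 243.]
empty_chute wrist [(0.74, array([395., 174.]))] [395. 167.]
empty_chute scene [(0.83, array([388., 228.]))] [392. 227.]
```

View pics/w1.png

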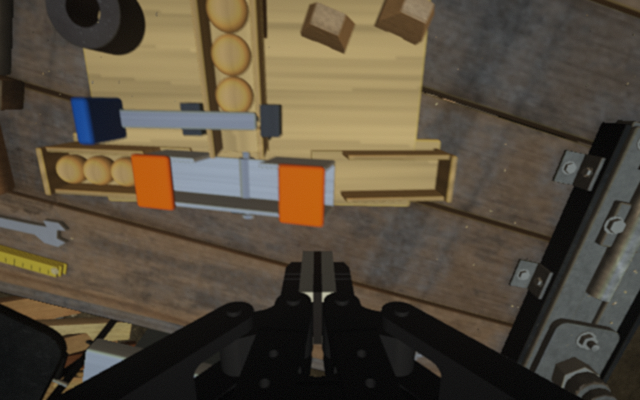

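View pics/s1.png

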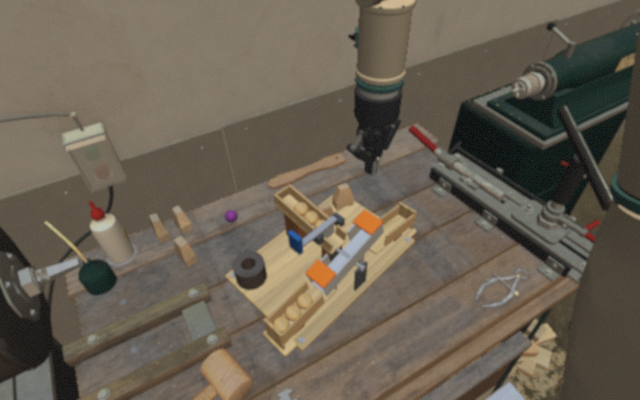

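servo_tool([
  {"dx": 0.04,"dy": -0.005,"dz": 0,"wx": 0,"wy": 0,"wz": 0,"fingers": 1},
  {"dx": 0.05,"dy": 0,"dz": 0,"wx": 0,"wy": 0,"wz": 0,"fingers": 1},
  {"dx": 0.04,"dy": 0,"dz": 0,"wx": 0,"wy": 0,"wz": 0,"fingers": 1},
  {"dx": 0.01,"dy": 0,"dz": 0,"wx": 0,"wy": 0,"wz": 0,"fingers": 1},
  {"dx": 0,"dy": 0,"dz": 0,"wx": 0,"wy": 0,"wz": 0,"fingers": 1},
])

```text
clock: 4.4
eef_pos: [511.2, -93.1, 171.8]
tool_rot: [0.769, 1.57, -0.512]
force: [0.8, 0.2, -0.1]
width: 0.0
```

```bash
sed -i 's/^PF=.*/PF=np.array([492.,-23.5,.291])/' h.py; python3 - <<'E'
from h import *
need(WF([0,-70,122]))
save('wrist','w2');save('scene','s2')
E
```

```text
t 4.4 pos [511.2 -93.1 171.8] F [ 0.8  0.2 -0.1] w 0.0
world d [  0.9   2.6 -49.8] tool units [ 0.0664  0.0021 -0.003 ]
```

View pics/w2.png

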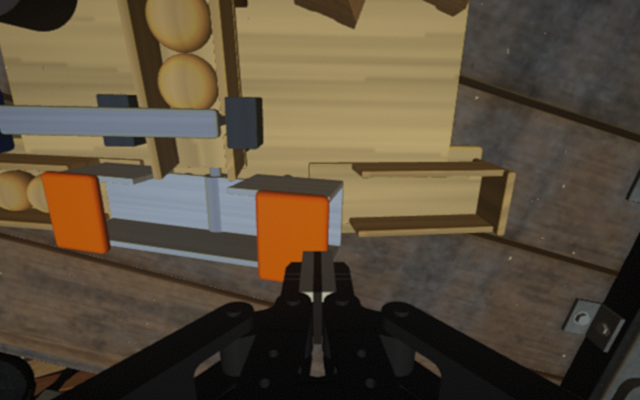

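```bash
python3 - <<'E'
from h import *
s,R=tool(); p=s['eef_pos']
print(proj('wrist',p), proj('wrist',[p[0],p[1],150]))
im=cv2.imread('pics/w2.png'); hsv=cv2.cvtColor(im,cv2.COLOR_BGR2HSV)
for a,b in((2,26),):
  for y,z in ((-57,148),(84,110)):
    for sx,sy in((-1,-1),(1,-1),(1,1),(-1,1)): print((sx,sy),y,proj('wrist',WF((sx*26,y+sy*19.3,z-sy*5.1))).round())
E
```

```text
[319.10194806 269.80875453] [318.78272858 249.23201227]
(-1, -1) -57 [326. 294.]
(1, -1) -57 [327. 202.]
(1, 1) -57 [253. 196.]
(-1, 1) -57 [258. 285.]
(-1, -1) 84 [106. 262.]
(1, -1) 84 [ 90. 184.]
(1, 1) 84 [ 39. 180.]
(-1, 1) 84 [ 58. 256.]
```

servo_tool([
  {"dx": 0.01,"dy": 0.005,"dz": -0.003,"wx": 0,"wy": 0,"wz": 0,"fingers": 1},
  {"dx": 0.016,"dy": 0,"dz": 0,"wx": 0,"wy": 0,"wz": 0,"fingers": 1},
  {"dx": 0.016,"dy": 0,"dz": 0,"wx": 0,"wy": 0,"wz": 0,"fingers": 1},
  {"dx": 0.014,"dy": 0,"dz": 0,"wx": 0,"wy": 0,"wz": 0,"fingers": 1},
  {"dx": 0.01,"dy": 0,"dz": 0,"wx": 0,"wy": 0,"wz": 0,"fingers": 1},
])

```text
clock: 5.12
eef_pos: [513.3, -89.1, 120.7]
tool_rot: [-2.08, 1.569, 2.923]
force: [-0.0, 0.3, -0.6]
width: 0.1
```

```bash
python3 - <<'E'
from h import *
need(WF([0,-70,122]))
save('wrist','w3');save('scene','s3')
E
```

```text
t 5.125 pos [513.3 -89.1 120.7] F [-0.   0.3 -0.6] w 0.1
world d [-1.2 -1.4  1.3] tool units [-0.0017 -0.0021  0.0014]
```

View pics/w3.png

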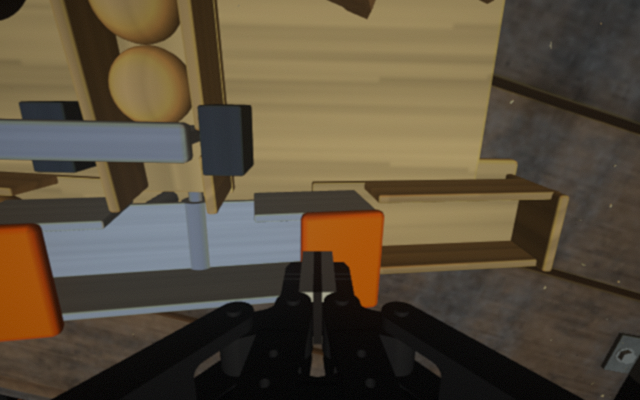

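View pics/s3.png

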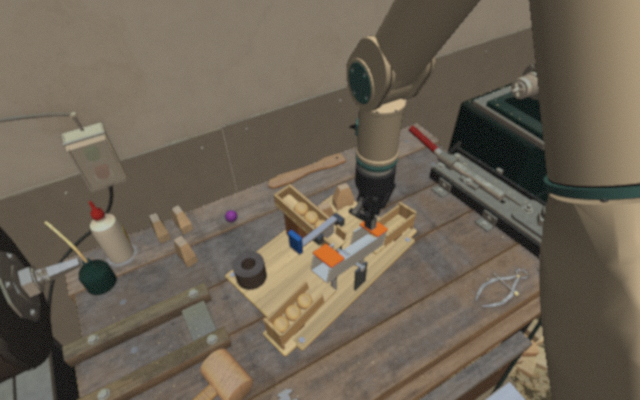

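servo_tool([
  {"dx": -0.02,"dy": 0,"dz": 0,"wx": 0,"wy": 0,"wz": 0,"fingers": 1},
  {"dx": -0.05,"dy": 0,"dz": 0,"wx": 0,"wy": 0,"wz": 0,"fingers": 1},
  {"dx": -0.06,"dy": 0,"dz": 0,"wx": 0,"wy": 0,"wz": 0,"fingers": 1},
  {"dx": -0.02,"dy": 0.01,"dz": -0.03,"wx": 0,"wy": 0,"wz": 0,"fingers": 1},
  {"dx": 0,"dy": 0.015,"dz": -0.045,"wx": 0,"wy": 0,"wz": 0,"fingers": 1},
])

```text
clock: 5.85
eef_pos: [517.2, -30.5, 237.6]
tool_rot: [1.158, 1.565, -0.124]
force: [-0.2, -0.4, -0.9]
width: -0.2
```

servo_tool([
  {"dx": 0,"dy": 0.015,"dz": -0.05,"wx": 0,"wy": 0,"wz": 0,"fingers": 1},
  {"dx": 0,"dy": 0.015,"dz": -0.05,"wx": 0,"wy": 0,"wz": 0,"fingers": 1},
  {"dx": 0,"dy": 0.015,"dz": -0.05,"wx": 0,"wy": 0,"wz": 0,"fingers": 1},
  {"dx": 0,"dy": 0.01,"dz": -0.05,"wx": 0,"wy": 0,"wz": 0,"fingers": 1},
  {"dx": 0,"dy": 0,"dz": -0.01,"wx": 0,"wy": 0,"wz": 0,"fingers": 1},
])

```text
clock: 6.48
eef_pos: [509.8, 136.3, 235.8]
tool_rot: [2.154, 1.568, 0.879]
force: [-0.5, -0.2, -0.3]
width: -0.1
```

```bash
python3 - <<'E'
from h import *
from ov import ov
need(WF([60,136,152])); s,R=tool(); print('feeder R',(Ro.from_euler('z',-.291).as_matrix()@R).round(3))
save('wrist','w4');save('scene','s4'); save('side','d4')
for c in ('wrist','scene','side'): print([(round(d['conf'],2),np.round(d['point'])) for d in ctrl.mark_of('tab',c)][:3],proj(c,WF((60,96,163))).round())
ov(PF,'scene','pics/s4.png','pics/os4.png',gate=-1)
ov(PF,'side','pics/d4.png','pics/od4.png',gate=-1)
p=s['eef_pos']; print([proj('wrist',[p[0],p[1],z]) for z in (163,183)])
E
```

```text
t 6.475 pos [509.8 136.3 235.8] F [-0.5 -0.2 -0.3] w -0.1
world d [  0.6 -12.3 -83.8] tool units [ 0.1117 -0.0043  0.0162]
feeder R [[ 0.002  1.     0.005]
 [ 0.002  0.005 -1.   ]
 [-1.     0.002 -0.002]]
[(0.95, array([396., 213.])), (0.23, array([504., 177.]))] [389. 220.]
[(0.96, array([293., 243.])), (0.16, array([328., 253.]))] [294. 244.]
[(0.59, array([355., 224.]))] [359. 225.]
[array([310.46218493, 216.48305524]), array([309.89919158, 227.41787806])]
```

View pics/w4.png

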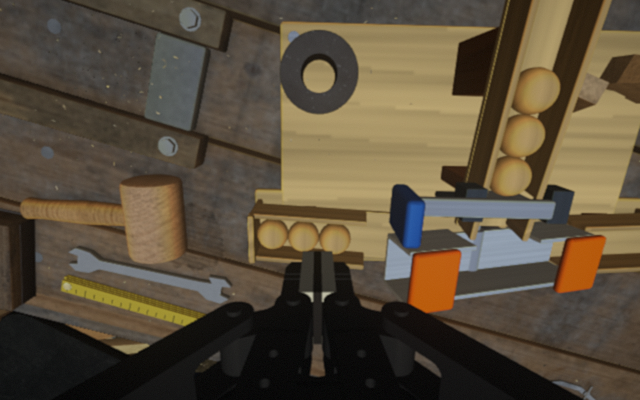

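View pics/os4.png

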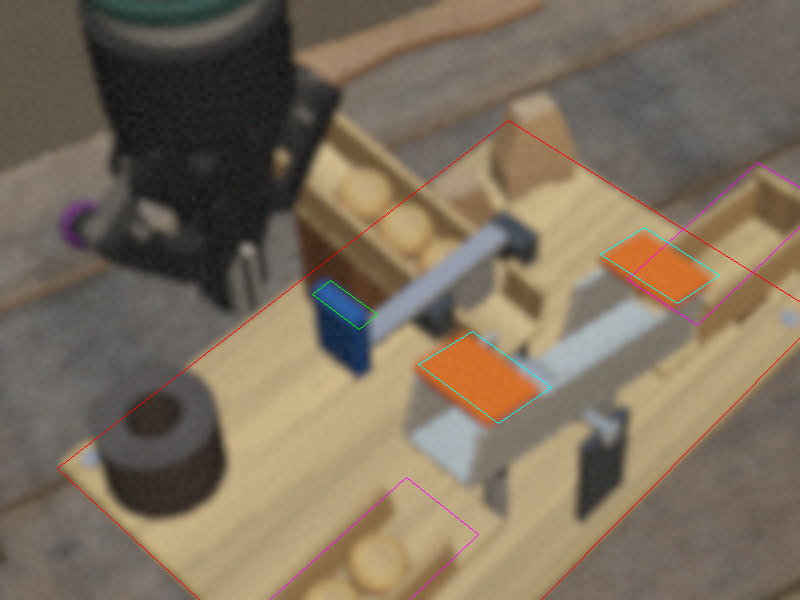

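View pics/od4.png

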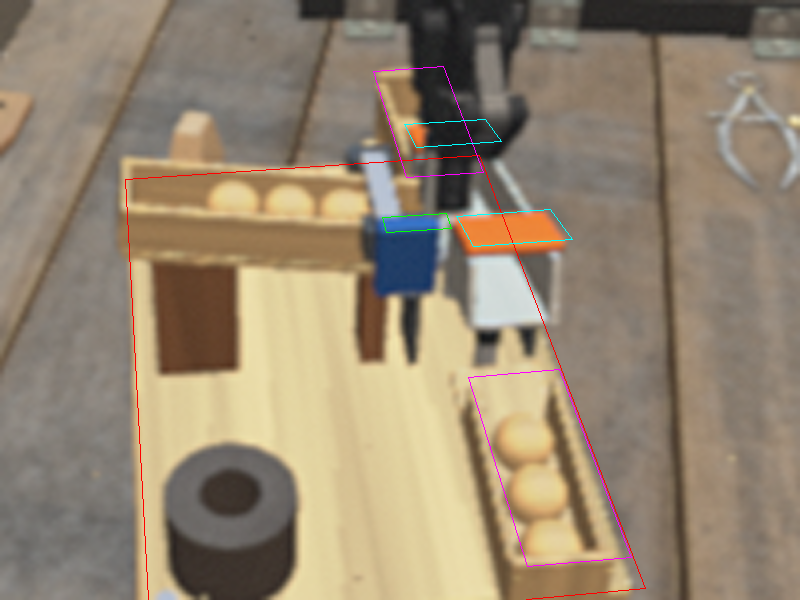

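servo_tool([
  {"dx": 0.05,"dy": 0.002,"dz": 0,"wx": 0,"wy": 0,"wz": 0,"fingers": 1},
  {"dx": 0.05,"dy": 0,"dz": 0,"wx": 0,"wy": 0,"wz": 0,"fingers": 1},
  {"dx": 0.01,"dy": 0,"dz": 0.01,"wx": 0,"wy": 0,"wz": 0,"fingers": 1},
  {"dx": 0,"dy": 0,"dz": 0.01,"wx": 0,"wy": 0,"wz": 0,"fingers": 1},
  {"dx": 0,"dy": 0,"dz": 0,"wx": 0,"wy": 0,"wz": 0,"fingers": 1},
])

```text
clock: 7.4
eef_pos: [517.2, 117.6, 153.2]
tool_rot: [1.297, 1.568, 0.015]
force: [-0.3, -0.6, -0.8]
width: 0.2
```

```bash
python3 - <<'E'
from h import *
need(WF([60,65,152]))
save('wrist','w5')
E
```

```text
t 7.4 pos [517.2 117.6 153.2] F [-0.3 -0.6 -0.8] w 0.2
world d [ 13.6 -61.6  -1.2] tool units [ 0.0016 -0.006   0.0839]
```

View pics/w5.png

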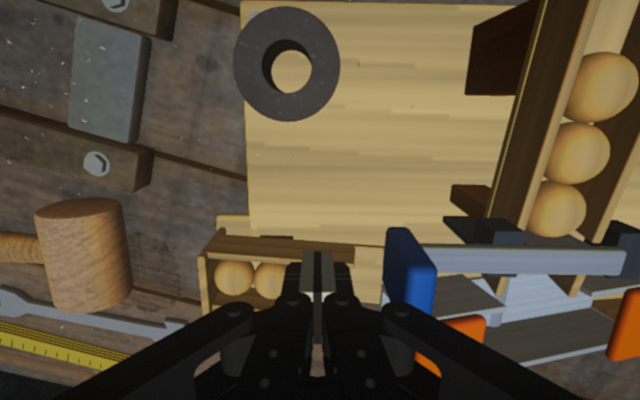

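servo_tool([
  {"dx": -0.008,"dy": 0,"dz": 0.015,"wx": 0,"wy": 0,"wz": 0,"fingers": 1},
  {"dx": 0,"dy": 0,"dz": 0.016,"wx": 0,"wy": 0,"wz": 0,"fingers": 1},
  {"dx": 0,"dy": 0,"dz": 0.016,"wx": 0,"wy": 0,"wz": 0,"fingers": 1},
  {"dx": 0,"dy": 0,"dz": 0.016,"wx": 0,"wy": 0,"wz": 0,"fingers": 1},
  {"dx": 0,"dy": 0,"dz": 0.01,"wx": 0,"wy": 0,"wz": 0,"fingers": 1},
])

```text
clock: 8.07
eef_pos: [531.8, 65.3, 157.8]
tool_rot: [0.758, 1.571, -0.523]
force: [0.0, 2.5, 2.0]
width: 0.3
```

```bash
python3 - <<'E'
from h import *
need(WF([60,65,160]))
save('wrist','w6');save('side','d6');save('scene','s6')
for c in ('scene','side'):
  print([(round(d['conf'],2),np.round(d['point'],1)) for d in ctrl.mark_of('tab',c)][:3],[proj(c,WF((60,y,163))).round(1) for y in (96,51)])
E
```

```text
t 8.075 pos [531.8  65.3 157.8] F [0.  2.5 2. ] w 0.3
world d [-1.  -9.3  2.2] tool units [-0.0029 -0.0048  0.0115]
[(0.87, array([306.4, 233.3])), (0.43, array([306.3, 300.1]))] [array([294.5, 244.4]), array([310.8, 231.2])]
[(0.47, array([351.9, 209.6]))] [array([359.1, 225.3]), array([355. , 211.4])]
```

View pics/w6.png

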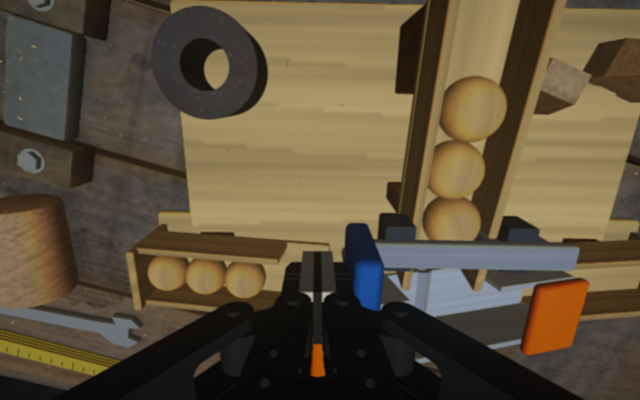

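servo_tool([
  {"dx": 0,"dy": 0,"dz": 0.008,"wx": 0,"wy": 0,"wz": 0,"fingers": 1},
  {"dx": 0,"dy": 0,"dz": 0.006,"wx": 0,"wy": 0,"wz": 0,"fingers": 1},
  {"dx": 0,"dy": 0,"dz": 0,"wx": 0,"wy": 0,"wz": 0,"fingers": 1},
])

```text
clock: 8.7
eef_pos: [534.5, 55.7, 157.7]
tool_rot: [-0.71, 1.57, -1.991]
force: [0.1, 0.1, 0.7]
width: -0.1
```

```bash
python3 - <<'E'
from h import *
need(WF([60,65,160]))
save('wrist','w7');save('scene','s7')
E
```

```text
t 8.7 pos [534.5  55.7 157.7] F [0.1 0.1 0.7] w -0.1
world d [-3.7  0.2  2.3] tool units [-0.003  -0.0046 -0.0017]
```

View pics/w7.png

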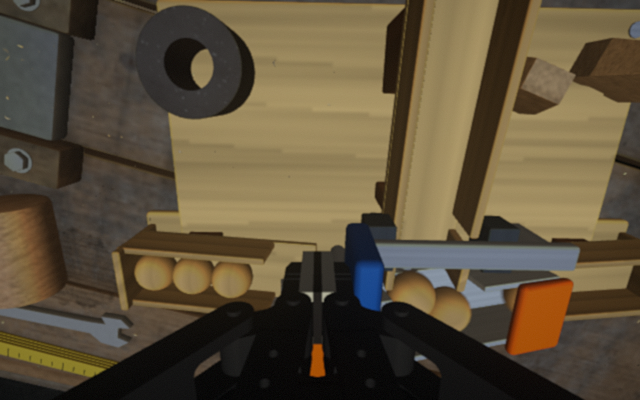

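servo_tool([
  {"dx": 0,"dy": 0,"dz": 0.003,"wx": 0,"wy": 0,"wz": 0,"fingers": 1},
  {"dx": 0,"dy": 0,"dz": 0.002,"wx": 0,"wy": 0,"wz": 0,"fingers": 1},
  {"dx": 0,"dy": 0,"dz": 0,"wx": 0,"wy": 0,"wz": 0,"fingers": 1},
])

```text
clock: 9.18
eef_pos: [534.9, 55.6, 157.9]
tool_rot: [3.139, 1.567, 1.861]
force: [-2.1, 6.8, 1.4]
width: -0.1
```

```bash
python3 - <<'E'
from h import *
need(WF([60,65,160]))
save('wrist','w8');save('scene','s8')
for c in ('scene',):
  print([(round(d['conf'],2),np.round(d['point'],1)) for d in ctrl.mark_of('tab',c)][:3],[proj(c,WF((60,y,163))).round(1) for y in (96,51)])
E
```

```text
t 9.175 pos [534.9  55.6 157.9] F [-2.1  6.8  1.4] w -0.1
world d [-4.1  0.4  2.1] tool units [-0.0028 -0.0051 -0.0021]
[(0.76, array([310.3, 229.7]))] [array([294.5, 244.4]), array([310.8, 231.2])]
```

View pics/w8.png

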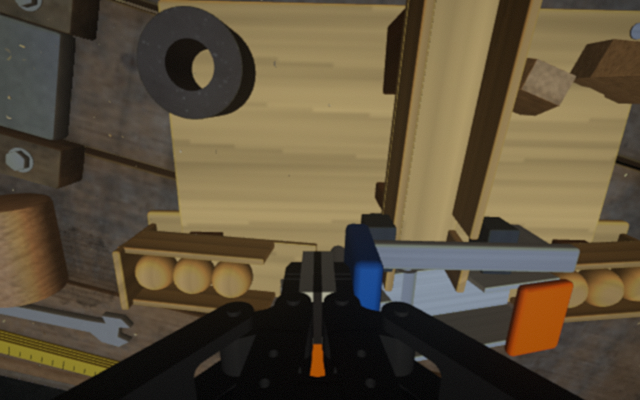

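View pics/s8.png

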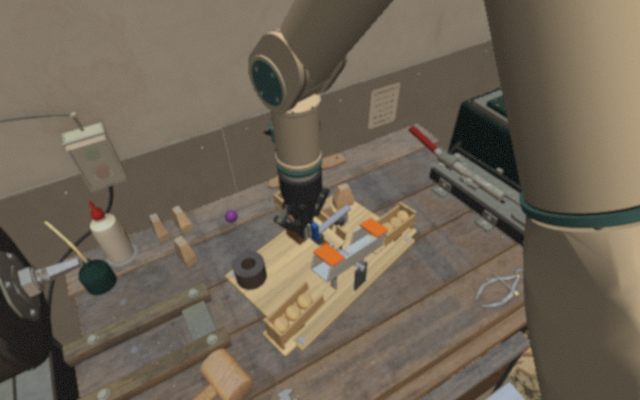

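At the stop (7 N, tab at the open-position pixel), with the balls in the chute. I'll back off along +y and then up.

servo_tool([
  {"dx": 0,"dy": 0,"dz": -0.015,"wx": 0,"wy": 0,"wz": 0,"fingers": 1},
  {"dx": 0,"dy": 0,"dz": -0.03,"wx": 0,"wy": 0,"wz": 0,"fingers": 1},
  {"dx": -0.05,"dy": 0,"dz": -0.01,"wx": 0,"wy": 0,"wz": 0,"fingers": 1},
  {"dx": -0.06,"dy": 0,"dz": 0,"wx": 0,"wy": 0,"wz": 0,"fingers": 1},
  {"dx": -0.04,"dy": 0,"dz": -0.03,"wx": 0,"wy": 0,"wz": 0,"fingers": 1},
])

```text
clock: 9.95
eef_pos: [518.5, 112.2, 272.4]
tool_rot: [0.896, 1.568, -0.388]
force: [0.9, 0.7, -0.6]
width: 0.1
```

servo_tool([
  {"dx": 0,"dy": 0,"dz": 0,"wx": 0,"wy": 0,"wz": 0,"fingers": 1},
  {"dx": 0,"dy": 0,"dz": 0,"wx": 0,"wy": 0,"wz": 0,"fingers": 1},
  {"dx": 0,"dy": 0,"dz": 0,"wx": 0,"wy": 0,"wz": 0,"fingers": 1},
  {"dx": 0,"dy": 0,"dz": 0,"wx": 0,"wy": 0,"wz": 0,"fingers": 1},
  {"dx": 0,"dy": 0,"dz": 0,"wx": 0,"wy": 0,"wz": 0,"fingers": 1},
])

```text
clock: 10.58
eef_pos: [517.2, 113.4, 269.8]
tool_rot: [-1.527, 1.57, -2.807]
force: [-0.2, -0.3, -0.1]
width: 0.2
```

```bash
python3 - <<'E'
from h import *
from ov import ov
need(WF([60,65,160]))
save('wrist','w9');save('scene','s9')
ov(PF,'scene','pics/s9.png','pics/os9.png',gate=-1,rel=45)
for y in (-116,-132,-148,-164,-200): print(y,proj('scene',WF((0,y,57))).round())
for l in ('ball_1',): print([(round(d['conf'],2),np.round(d['point'],1)) for d in ctrl.mark_of(l,'scene')])
E
```

```text
t 10.575 pos [517.2 113.4 269.8] F [-0.2 -0.3 -0.1] w 0.2
world d [  13.6  -57.4 -109.8] tool units [ 0.1464 -0.0044  0.0786]
-116 [382. 233.]
-132 [386. 230.]
-148 [390. 226.]
-164 [394. 222.]
-200 [403. 214.]
[(0.62, array([405.4, 214.5])), (0.62, array([388. , 229.7])), (0.55, array([394.9, 222.7])), (0.54, array([232.7, 216.3]))]
```

View pics/w9.png

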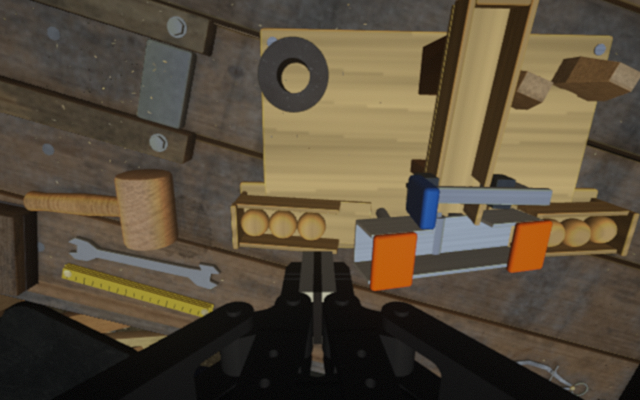

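View pics/os9.png

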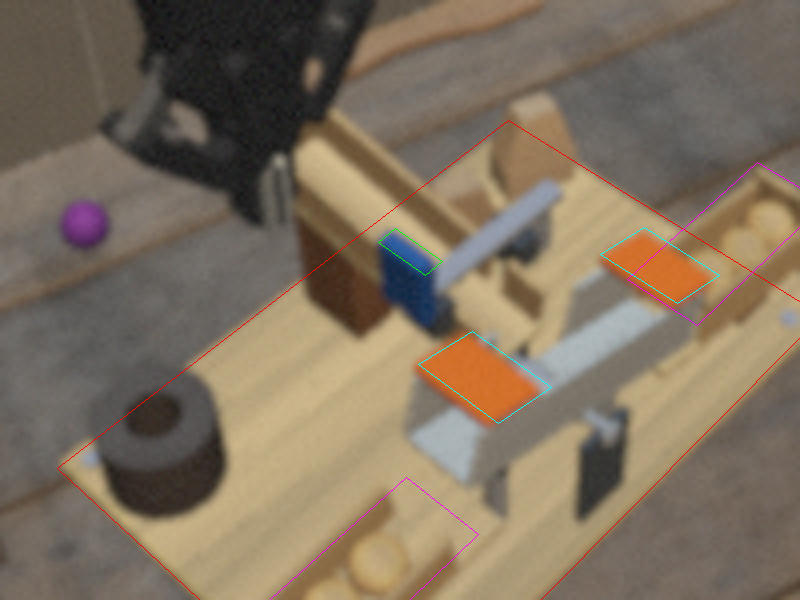

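servo_tool([
  {"dx": 0,"dy": 0,"dz": 0,"wx": 0,"wy": 0,"wz": 0,"fingers": 1},
  {"dx": 0,"dy": 0,"dz": 0,"wx": 0,"wy": 0,"wz": 0,"fingers": 1},
  {"dx": 0,"dy": 0,"dz": 0,"wx": 0,"wy": 0,"wz": 0,"fingers": 1},
  {"dx": 0,"dy": 0,"dz": 0,"wx": 0,"wy": 0,"wz": 0,"fingers": 1},
  {"dx": 0,"dy": 0,"dz": 0,"wx": 0,"wy": 0,"wz": 0,"fingers": 1},
])

```text
clock: 11.35
eef_pos: [517.3, 113.8, 270.4]
tool_rot: [1.311, 1.571, 0.031]
force: [0.6, -0.1, 0.1]
width: 0.0
```

```bash
python3 - <<'E'
from h import *
a=cv2.imread('pics/w9.png').astype(int); b=save('wrist','w10')[:,:,::-1].astype(int)
d=np.abs(a-b).max(2); print('diff chute',d[200:255,530:640].mean(),np.percentile(d[200:255,530:640],99),'ref',d[60:180,280:420].mean(),np.percentile(d[60:180,280:420],99))
for l in ('ball_1',):print([(round(x['conf'],2),np.round(x['point'],1)) for x in ctrl.mark_of(l,'wrist')])
ctrl.finish_job(); print(ctrl.read_state()['clock'])
E
```

```text
diff chute 4.05305785123967 22.0 ref 2.199940476190476 21.0
[(0.84, array([546.7, 234.7])), (0.82, array([595.4, 230.5])), (0.66, array([571.2, 232.5]))]
the job is handed in; nothing more can be done
the job is handed in; nothing more can be done
```

The job is done and handed in, at about 11.4 s of the 48 s allowed; I got no verdict back.

I pressed the orange pad down with the shut fingertips until the gate rocked over to the empty chute's side. Then I pushed the blue tab in until it met its end stop (about 7 N), and backed the arm well clear.

**What the last checks showed:**
- **Gate:** its pads lie where they should with the gate on the empty chute's stop.
- **Release:** before I backed off, the tab was found within 2 pixels of its fully open position, and the later overlay agrees.
- **Fed balls:** all three lie in the formerly empty chute. Two pictures taken about 0.7 s apart showed no clear movement: the chute area differed slightly more on average than a fixed reference area (4.1 against 2.2), but the peaks were alike (22 against 21).
- **Finished balls and bystanders:** they look unmoved, judged by eye only.
- **Arm:** it touches nothing; the measured force is at noise level.

**Where measurements disagreed:** the wrist and scene cameras differed by about 3 to 5 mm on where the feeder stands. I corrected for this by eye at the pad and the tab. One ball search in the scene camera also picked up the purple look-alike, which I ignored.

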